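# Reset a ratchet-propped reading board and set it in its second notch

### The job

The tilting reading board stands too steep and its ratchet will not let it down. Raise it past its last notch until it comes up against the top stop, so that the pawl trips, lower it by hand until it lies fully flat on its rest (which cocks the pawl again), then raise it and leave it propped in the second notch up from flat. Feel for the stops and do not force the ratchet or let the board fall, and leave the other things on the bench where they are.

Things in the scene. Friction and masses are not known exactly. Their poses are not given: they have to be found in the camera images.
- board (a joint): tilt of the board about its hinge, rad: 0 = flat on its rest, grows as the free edge is raised. At rest in its five notches it stands at 0.301, 0.423, 0.546, 0.668 and 0.782 rad (first to fifth up from flat); it starts in the third, fourth or fifth. With the pawl engaged it can be raised but sinks back only to the last notch passed
- board_middle (a point): middle of the white board's upper face, 78 mm out from the hinge axis, 4 mm above the board's mid-plane; the board is 150 mm from hinge edge to free edge, 170 mm wide, 8 mm thick, about 0.42 kg. Its hinge is damped; holding it up at the pull bar takes about 2 N
- pull_bar (a point): centre of the black pull bar at the middle of the board's free (far) edge: a level cylinder along the stand's y, 22 mm in diameter, 26 mm long, on a flat neck 14 mm wide that holds it 26 mm clear of the board. Pinch it from above by its two flat ends (26 mm apart); it may turn between the fingers as the board tilts. It lies 190 mm from the hinge axis
- board_hinge (a point): middle of the board's hinge axis, 45 mm above the bench; the axis is level, along the stand's y. At tilt t the pull bar lies 190 mm * cos t ahead of it along the stand's x and 190 mm * sin t above it
- stand: grey base plate, 175 x 226 mm, 12 mm high, fixed to the bench; origin on its underside below the middle of the board; x points from the hinge to the free edge (away from the robot, turned up to 0.18 rad either way), y to the left along the hinge, z up
- ratchet: toothed sector (65 mm radius) on the stand's left side with a clamped cam; origin on the hinge axis. The cam trips the pawl out at some tilt between 0.98 and 1.26 rad; the rubber top stop follows 0.04 rad later, where the push at the bar rises sharply. The cam's angle is not given: find the stop by feel. A tripped board comes down past all notches. Over 50 N on the ratchet is forcing it
- rest_pad (a point): top of the rubber-topped rest post left of the board, where the board's side pin stops at tilt 0. Below 0.3 rad a wedge pushes the tripped pawl back in, which takes up to a few N at the bar; the pawl is cocked again below 0.06 rad and the push rises sharply at the rest. Ratchet and stops bear about 12 N of push at the bar, not much more
- forceps_a: fine steel forceps, 119 mm long, lying right beside the stand; a bystander, origin under its middle
- needle_a: dissecting needle, 139 mm long, lying left beside the stand; a bystander, origin under its middle
- petri_c: shallow culture dish, 64 mm across, 14 mm high; a bystander, origin under its middle
- vial_1: capped sample vial, 19 mm across, 52 mm high; a bystander, origin under its middle
- film_can_0: black film canister, 33 mm across, 51 mm high; a bystander, origin under its middle
- tally_counter: round hand tally counter, 56 x 51 x 23 mm; a bystander, origin under its middle
- slip_box: flat carton, 48 x 48 x 18 mm; a bystander, origin under its middle

How it is judged:
On the way, in this order (a step that is already met when the one before it is completed fails the run):
1. the board is raised past its last notch (value of joint board above 0.93 rad), for 0.05 s.
2. the board lies flat on its rest (within 0.03 rad) (value of joint board below 0.03 rad), for 0.1 s.
At the end, for the whole second after the job is handed in: the board rests in its second notch up from flat (tilt 0.385 to 0.46 rad), at rest and released (value of joint board between 0.385 and 0.46 rad and velocity of joint board between -0.03 and 0.03 rad/s); the robot touches nothing.
It fails at once if the ratchet, its stop or its rest is forced or struck (more than 50 N) (contact force between ratchet and anything else above 50 N).
It fails at once if the board is let fall towards its rest (faster than 0.85 rad/s below 0.26 rad) (value of joint board below 0.26 rad and velocity of joint board below -0.85 rad/s).
It fails at once if a bystander is moved by more than 30 mm (distance of any of forceps_a, needle_a, petri_c, vial_1, film_can_0, tally_counter, slip_box from where it was at the start of the episode above 0.03 m).
It also fails if it takes over 58 s, if anything falls off the work surface, if the arm or the gripper's body presses on something with over 40 N, if the wrist force passes 120 N, or if a joint passes its speed limit or range.

### The arm

A 7-joint arm with a two-finger parallel gripper is mounted at the origin on a cart in front of the work surface, level with it; the furniture and walls round the work are solid. World frame = base frame: x ahead of the robot, y to its left, z up, the work surface at z = 0. Lengths are in m, angles in rad, forces in N, time in s.
With the tool pointing down it reaches from about 0.4 to 0.85 m from the base axis. Payload 10.4 kg.
Tool frame: the origin (TCP) lies between the finger pads; the fingertips stand 11 mm ahead of it and the grasp point (between the pads) lies 8 mm behind it (tip_reach is the distance from the TCP to the fingertips, in m); z points along the fingers, y is the line along which they close (so a half turn about z gives the same grasp; the last joint's range is limited). The gripper opens to 85 mm and grips with 20 to 120 N. Pads are 22 mm wide; open, the fingers measure 114 mm over their backs; the gripper's body (76 mm by 85 mm) begins 54 mm behind the grasp point. The pads swing forward as they close: fully open they stand 13 mm farther back than shut.
Start: joints at [-1.245, 0.332, -0.065, 1.46, 0.022, 1.35, -0.088], TCP at [0.214, 0.587, 0.242] pointing down, gripper open.
Joint ranges: [-2.6, 2.6], [-0.5, 2.12], [-1.47, 1.34], [0.16, 2.42], [-1.27, 4.41], [0.06, 2.06], [-2.6, 2.6]. Speed limits (rad/s): [2.22, 2.22, 2.79, 2.79, 3.14, 3.14, 3.14].

### API

Orientations are given as a unit quaternion [x, y, z, w].
In Python, from workcell import * gives the robot as it stands.
- The arm moves only by the shell command python3 -m inch 'ROWS' [OPENING] [FORCE]. ROWS is JSON, a list of rows, each an object with "slide": the shift along the world's x, y, z in m, a list of three; "yaw": the turn about the world's z in rad. A call has 1 to 20 rows; each row is the pose to reach, as a shift and turn from the pose commanded when the call began; what a row does not reach only later rows make up. A row lasts 1/12 s, in which the tool goes at most 41.7 mm and 7.16 degrees, less where a joint would pass 70% of its speed; a pose out of reach is approached as far as the arm can. A call with a gripper value outside its range is refused whole. OPENING is the closure in counts, from 0 (fully open) to 255 (shut), set as the call begins (- or left out, the last holds). The fingers move at their own pace and stop on an object; FORCE is the grip in N (left out, the last holds). Time passes only in rows, so rows that repeat a pose let the fingers close. It gives the time, the measured TCP pose, the force, the opening and the grip force at its end, in the units of the state.
- get_obs(): the state, without advancing time (a new reading comes with each control period).
- camera(name): name is "scene" or "top" or "wrist"; returns a dict with "frame" (420x560x3 uint8, red, green, blue), "fx", "fy", "cx", "cy" (pixels), "k1" (the pictures are not rectified: a ray, as slopes to the right and down, at radius r is drawn at 1 + k1 r^2 times it, then the intrinsics apply), "extrinsics" (4x4, takes a point from world to camera coordinates). Camera axes: x right, y down, z forward; pixel columns grow to the right and rows downward; lengths in m; the calibration is good to about 2 mm. A picture is of the moment at which its call begins. There is no depth.
- hand_in(): hands the job in; it is judged then, once.
The state is a dict: "clock": time; "joint_pos": joint angles; "joint_velocities": joint speeds; "tau": joint torques, N m; "position": TCP position; "ee_rot": TCP orientation; "ft_force": force on the tool from outside, world axes, zero at the start; "torque": the same for the moment, N m; "grip_width": opening from 0.0 (shut) to 1.0 (fully open); "grasp_force": force on a finger pad.
Only numpy, scipy, OpenCV 4.12 (cv2) and the standard library are available. Lean on these libraries where they do the work, as an engineer would, in place of code of your own. Each camera call takes 0.05 s, during which the arm holds its last target. There are 200 camera calls.

## Working session

There is one attempt and no reset: what is moved stays moved. The work goes in short steps, Python scripts to look and compute and a shell command to move; the robot and the scene stay as the last step left them, time stands still between calls to the robot, and variables do not carry over. Pictures are saved under pics/ and viewed, at most 10 in all, crops included, and the job is handed in when it is done.

```bash
mkdir -p pics; python3 - <<'E'
from workcell import *
import cv2,numpy as np,pickle
d={}
for n in ("scene","top"):
    c=camera(n); d[n]=c; cv2.imwrite(f"pics/{n}0.png",c["frame"][:,:,::-1])
    E=np.array(c["extrinsics"]); print(n,c["fx"],c["cx"],c["cy"],c["k1"],(-E[:3,:3].T@E[:3,3]).round(3))
pickle.dump(d,open("v0.pkl","wb"))
o=get_obs(); print(o)
E
```

```text
scene 493.6853666990451 272.0081630807002 210.82854163609755 -0.11592127645704249 [-0.092  1.081  0.829]
top 378.9686778722209 279.09377191617244 208.8434471408336 -0.06429283703610829 [ 0.31  -0.017  1.212]
{'clock': 0.1, 'joint_pos': array([-1.24458148,  0.33280516, -0.06470583,  1.46080064,  0.02153672,
        1.34991215, -0.08847442]), 'joint_velocities': array([-3.16124791e-04, -3.22291735e-03,  7.10632123e-04, -3.27476545e-03,
        1.60691659e-03, -8.43712799e-04,  2.46194670e-05]), 'tau': array([ 2.57357060e-03, -6.26745272e+01,  5.02260821e-02, -3.92427993e+01,
        1.64392259e-02,  7.02505160e-03,  1.23315945e-05]), 'position': array([0.21349027, 0.58708414, 0.24162475]), 'ee_rot': array([ 1.73507206e-01,  9.84832406e-01, -6.06944726e-04, -1.11672026e-04]), 'ft_force': array([-0.58677149,  0.34988656,  0.2156468 ]), 'torque': array([-0.02584474, -0.00993632,  0.07187298]), 'grasp_force': 0.0, 'grip_width': 0.9980848220653799}
```

View pics/scene0.png

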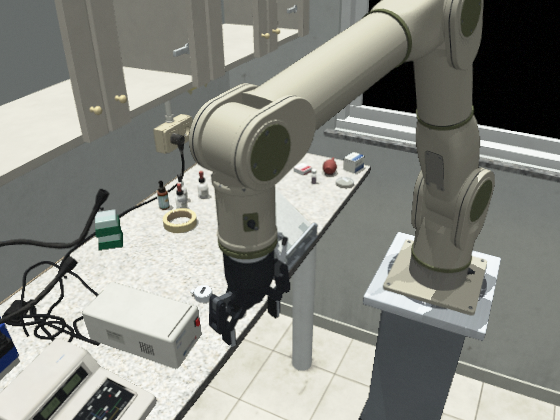

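View pics/top0.png

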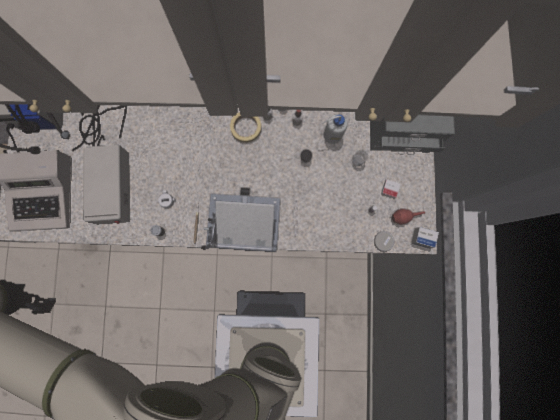

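The top view shows the stand at about (243,222) and the pull bar at about (245,190). The needle is at (196,225). Next I'll zoom in and cast rays.

```bash
cat > h.py <<'E'
import numpy as np,cv2
def ray(c,u,v):
    K=np.array([[c["fx"],0,c["cx"]],[0,c["fy"],c["cy"]],[0,0,1]])
    p=cv2.undistortPoints(np.array([[[u,v]]],float),K,np.array([c["k1"],0,0,0.]))[0,0]
    E=np.array(c["extrinsics"]);R=E[:3,:3]
    d=R.T@np.array([p[0],p[1],1]); return -R.T@E[:3,3],d/np.linalg.norm(d)
def onz(c,u,v,z):
    o,d=ray(c,u,v); return o+d*(z-o[2])/d[2]
def proj(c,P):
    E=np.array(c["extrinsics"]);q=E[:3,:3]@P+E[:3,3];x,y=q[:2]/q[2];s=1+c["k1"]*(x*x+y*y)
    return np.array([c["fx"]*x*s+c["cx"],c["fy"]*y*s+c["cy"]])
E
python3 - <<'E'
import pickle,cv2,numpy as np
from h import *
d=pickle.load(open("v0.pkl","rb"));c=d["top"];f=c["frame"][:,:,::-1]
cv2.imwrite("pics/topcrop.png",cv2.resize(f[175:260,185:295],None,fx=7,fy=7,interpolation=cv2.INTER_CUBIC))
g=f[180:200,235:256].max(2); m=(g<45).astype(np.uint8)
n,l,s,ce=cv2.connectedComponentsWithStats(m); print(s,ce+[235,180])
for z in (.12,.14,.165,.18): print(z,onz(c,245,190.5,z))
E
```

```text
[[  0   0  21  20 420]] [[245.  189.5]]
0.12 [0.52253751 0.07676419 0.12      ]
0.14 [0.51864514 0.07504084 0.14      ]
0.165 [0.51377967 0.07288665 0.165     ]
0.18 [0.51086038 0.07159413 0.18      ]
```

View pics/topcrop.png

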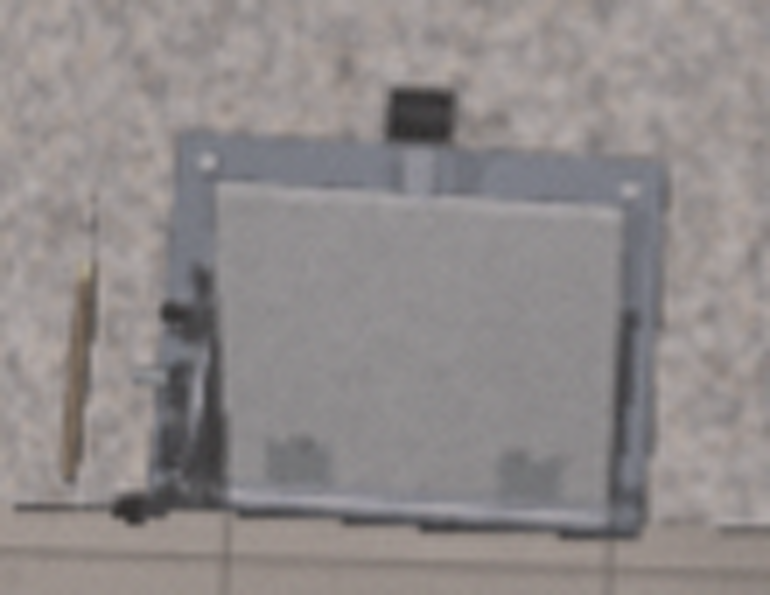

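```bash
python3 - <<'E'
import pickle,cv2,numpy as np
from h import *
d=pickle.load(open("v0.pkl","rb"));c=d["top"]
px=lambda a,b:(185+(a+.5)/7-.5,175+(b+.5)/7-.5)
P=np.array([onz(c,*px(a,b),.012)[:2] for a,b in [(182,133),(665,160),(640,533),(152,505)]])
print(P.round(4),[np.linalg.norm(P[i]-P[(i+1)%4]).round(4) for i in range(4)])
ctr=P.mean(0); v=P[0]-P[1]; yaw=np.arctan2(-v[0],v[1]); w=P[0]+P[1]-P[2]-P[3]; yx=np.arctan2(w[1],w[0]);print(ctr,yaw,yx)
X=np.array([np.cos(yaw),np.sin(yaw)]);Y=np.array([-X[1],X[0]])
for t in (.546,.668,.782):
    b=onz(c,*px(422,114),.045+.19*np.sin(t)); r=b[:2]-ctr
    L=[onz(c,*px(a,q),.045+.15*np.sin(t)+.004)[:2]-ctr for a,q in [(217,183),(623,208)]]
    print(t,b.round(4),"bar in stand",r@X,r@Y,"hinge x",r@X-.19*np.cos(t),"free edge",[(round(l@X-.15*np.cos(t),4),round(l@Y,4)) for l in L],"width",np.linalg.norm(L[0]-L[1]))
E
```

```text
[[ 0.5302  0.1965]
 [ 0.5243 -0.0259]
 [ 0.3535 -0.0196]
 [ 0.3594  0.2008]] [np.float64(0.2226), np.float64(0.1709), np.float64(0.2205), np.float64(0.1708)]
[0.44184619 0.08796696] -0.02638622449430708 -0.03123527748113003
0.546 [0.5169 0.0751 0.1437] bar in stand 0.07534502943816479 -0.010892149422833983 hinge x -0.08703057515227092 free edge [(np.float64(-0.0835), np.float64(0.0736)), (np.float64(-0.0844), np.float64(-0.0952))] width 0.16873451658863214
0.668 [0.5132 0.0734 0.1627] bar in stand 0.07170544147833094 -0.01263483577330439 hinge x -0.07745635170465415 free edge [(np.float64(-0.0755), np.float64(0.0711)), (np.float64(-0.0764), np.float64(-0.0953))] width 0.16639845466834507
0.782 [0.5101 0.072  0.1789] bar in stand 0.06860596900133213 -0.014118907167905577 hinge x -0.06620008707281409 free edge [(np.float64(-0.0662), np.float64(0.0689)), (np.float64(-0.0671), np.float64(-0.0955))] width 0.16440906474113332
```

```bash
python3 -m inch '[{"slide":[0.01,-0.02,0.01],"yaw":0.02},{"slide":[0.03,-0.05,0.02],"yaw":0.05},{"slide":[0.05,-0.08,0.03],"yaw":0.1},{"slide":[0.07,-0.115,0.04],"yaw":0.15},{"slide":[0.09,-0.15,0.05],"yaw":0.2},{"slide":[0.11,-0.185,0.06],"yaw":0.25},{"slide":[0.13,-0.22,0.06],"yaw":0.3},{"slide":[0.15,-0.255,0.06],"yaw":0.32},{"slide":[0.17,-0.29,0.06],"yaw":0.32},{"slide":[0.19,-0.325,0.06],"yaw":0.32},{"slide":[0.21,-0.36,0.06],"yaw":0.32},{"slide":[0.23,-0.395,0.06],"yaw":0.32},{"slide":[0.25,-0.43,0.06],"yaw":0.32},{"slide":[0.27,-0.46,0.06],"yaw":0.32},{"slide":[0.285,-0.49,0.06],"yaw":0.32},{"slide":[0.295,-0.51,0.06],"yaw":0.32},{"slide":[0.30,-0.514,0.06],"yaw":0.32},{"slide":[0.30,-0.514,0.06],"yaw":0.32},{"slide":[0.30,-0.514,0.06],"yaw":0.32}]' 0 60
python3 - <<'E'
from workcell import *
import cv2,numpy as np,pickle
c=camera("wrist"); pickle.dump(c,open("w1.pkl","wb")); cv2.imwrite("pics/w1.png",c["frame"][:,:,::-1])
E=np.array(c["extrinsics"]); print((-E[:3,:3].T@E[:3,3]).round(3)); o=get_obs(); print(o["ee_rot"],o["position"],o["ft_force"])
from h import *
for t in (.546,.668,.782): print(t,proj(c,onz(pickle.load(open("v0.pkl","rb"))["top"],245.3,191.3,.045+.19*np.sin(t))))
E
```

```text
clock: 1.68
position: [0.5133, 0.0742, 0.302]
ee_rot: [0.014, 1.0, 0.0, -0.0]
ft_force: [-0.1, -0.1, 0.3]
grip_width: 1.0
grasp_force: 0.0
[0.43  0.077 0.434]
[ 1.35499085e-02  9.99908112e-01  1.56616260e-04 -3.79041119e-04] [0.51308566 0.07483135 0.30204893] [ 0.11093694 -0.48294414 -0.12279925]
0.546 [280.6015495  195.75275724]
0.668 [278.41625538 198.10864887]
0.782 [276.30772668 200.381744  ]
```

View pics/w1.png

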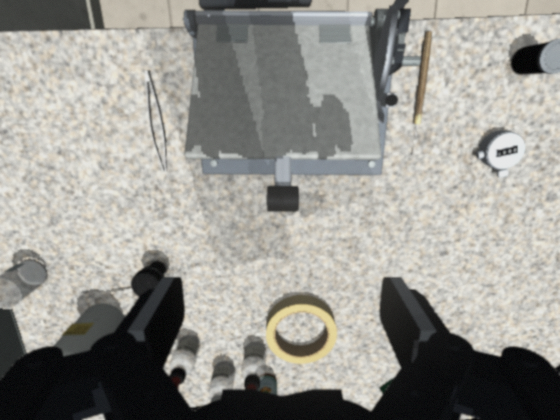

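The wrist view shows the pull bar at about (283,199), with the board ahead of it. The free-edge corners are near (187,157) and (381,158). I'll get the height from these and from the scene camera.

```bash
python3 - <<'E'
from workcell import *
import cv2,numpy as np,pickle
from h import *
c=pickle.load(open("w1.pkl","rb"));t=pickle.load(open("v0.pkl","rb"))["top"]
g=c["frame"][170:225,255:310].max(2); n,l,s,ce=cv2.connectedComponentsWithStats((g<70).astype(np.uint8)); print(s[1:],ce[1:]+[255,170],c["fx"])
P=[onz(c,u,v,.012) for u,v in [(202,174),(382,174)]];print(P,np.linalg.norm(P[0]-P[1]))
for a in (.546,.668,.782):
    z=.045+.15*np.sin(a); L=[onz(c,u,v,z) for u,v in [(187,158),(381,159)]]
    print(a,np.linalg.norm(L[0]-L[1]),L[0].round(4),L[1].round(4), "bar",onz(c,283,199,.045+.19*np.sin(a)).round(4))
s=camera("scene");pickle.dump(s,open("s1.pkl","wb"))
u,v=proj(s,np.array([.513,.074,.16])); print(u,v)
u,v=int(u),int(v); cv2.imwrite("pics/s1c.png",cv2.resize(s["frame"][v-60:v+60,u-80:u+80,::-1],None,fx=5,fy=5,interpolation=cv2.INTER_CUBIC)); print(u-80,v-60)
for a in (.546,.668,.782): print(a,proj(s,onz(t,245.3,191.3,.045+.19*np.sin(a)))-[u-80,v-60])
E
```

```text
[[ 13  16  30  25 714]] [[282.4859944  197.91456583]] 343.70868202393376
[array([ 0.52361491, -0.02541274,  0.012     ]), array([0.52973873, 0.19968568, 0.012     ])] 0.22518170663478299
0.546 0.17625813198840826 [ 0.4838 -0.0105  0.1229] [0.4895 0.1657 0.1229] bar [0.5187 0.0758 0.1437]
0.668 0.16774421645204324 [ 0.4812 -0.0062  0.1379] [0.4866 0.1614 0.1379] bar [0.5128 0.0759 0.1627]
0.782 0.16049376745405838 [ 0.4789 -0.0026  0.1507] [0.4841 0.1578 0.1507] bar [0.5079 0.076  0.1789]
250.3081372115545 193.24809074184225
170 133
0.546 [79.76206218 65.1572871 ]
0.668 [80.93457901 59.17176981]
0.782 [81.94771602 54.00346286]
```

View pics/s1c.png

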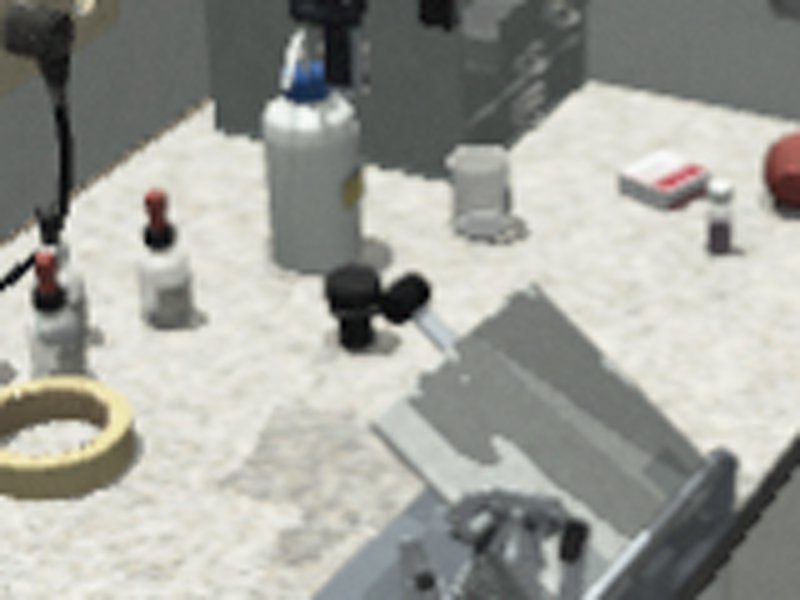

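The bar lies at crop (407,298), which gives a tilt of 0.668 rad, the fourth notch. The bar is at about (0.513, 0.075, 0.163). I'll descend and pinch it.

```bash
python3 -m inch '[{"slide":[0,0,-0.02]},{"slide":[0,0,-0.05]},{"slide":[0,0,-0.08]},{"slide":[0,0,-0.11]},{"slide":[0,0,-0.13]},{"slide":[0,0,-0.142]},{"slide":[0,0,-0.147]},{"slide":[0,0,-0.147]}]' 0 30 && python3 -m inch '[{"slide":[0,0,0]},{"slide":[0,0,0]},{"slide":[0,0,0]},{"slide":[0,0,0]},{"slide":[0,0,0]},{"slide":[0,0,0]},{"slide":[0,0,0]},{"slide":[0,0,0]},{"slide":[0,0,0]}]' 255 30
python3 - <<'E'
import numpy as np
X=np.array([np.cos(.028),-np.sin(.028),0])
p=lambda t:.19*np.cos(t)*X+[0,0,.19*np.sin(t)]
for s in (.668,):
  for t in np.arange(.70,1.34,.02): print(round(t,2),(p(t)-p(s)).round(4).tolist())
E
```

```text
0.7 [-0.0038, 0.0001, 0.0047]
0.72 [-0.0063, 0.0002, 0.0076]
0.74 [-0.0088, 0.0002, 0.0104]
0.76 [-0.0114, 0.0003, 0.0132]
0.78 [-0.0141, 0.0004, 0.0159]
0.8 [-0.0168, 0.0005, 0.0186]
0.82 [-0.0195, 0.0005, 0.0212]
0.84 [-0.0223, 0.0006, 0.0238]
0.86 [-0.0252, 0.0007, 0.0263]
0.88 [-0.0281, 0.0008, 0.0288]
0.9 [-0.031, 0.0009, 0.0311]
0.92 [-0.034, 0.001, 0.0335]
0.94 [-0.0371, 0.001, 0.0357]
0.96 [-0.0402, 0.0011, 0.038]
0.98 [-0.0433, 0.0012, 0.0401]
1.0 [-0.0465, 0.0013, 0.0422]
1.02 [-0.0497, 0.0014, 0.0442]
1.04 [-0.053, 0.0015, 0.0462]
1.06 [-0.0563, 0.0016, 0.0481]
1.08 [-0.0596, 0.0017, 0.0499]
1.1 [-0.063, 0.0018, 0.0516]
1.12 [-0.0664, 0.0019, 0.0533]
1.14 [-0.0698, 0.002, 0.055]
1.16 [-0.0733, 0.0021, 0.0565]
1.18 [-0.0768, 0.0021, 0.058]
1.2 [-0.0803, 0.0022, 0.0594]
1.22 [-0.0838, 0.0023, 0.0607]
1.24 [-0.0874, 0.0024, 0.062]
1.26 [-0.091, 0.0025, 0.0632]
1.28 [-0.0946, 0.0027, 0.0643]
1.3 [-0.0983, 0.0028, 0.0654]
1.32 [-0.102, 0.0029, 0.0664]
1.34 [-0.1057, 0.003, 0.0673]invalid input
```

Yaw seems to be required in every row.

```bash
python3 -m inch '[{"slide":[0,0,-0.02],"yaw":0},{"slide":[0,0,-0.05],"yaw":0},{"slide":[0,0,-0.08],"yaw":0},{"slide":[0,0,-0.11],"yaw":0},{"slide":[0,0,-0.13],"yaw":0},{"slide":[0,0,-0.142],"yaw":0},{"slide":[0,0,-0.147],"yaw":0},{"slide":[0,0,-0.147],"yaw":0}]' 0 30 && python3 -m inch '[{"slide":[0,0,0],"yaw":0},{"slide":[0,0,0],"yaw":0},{"slide":[0,0,0],"yaw":0},{"slide":[0,0,0],"yaw":0},{"slide":[0,0,0],"yaw":0},{"slide":[0,0,0],"yaw":0},{"slide":[0,0,0],"yaw":0},{"slide":[0,0,0],"yaw":0}]' 255 30
```

```text
clock: 2.45
position: [0.5127, 0.0743, 0.1545]
ee_rot: [0.014, 1.0, -0.0, -0.001]
ft_force: [-0.4, -0.7, -1.3]
grip_width: 0.999
grasp_force: 0.0
clock: 3.12
position: [0.5142, 0.0748, 0.156]
ee_rot: [0.014, 1.0, 0.001, 0.001]
ft_force: [1.2, 4.2, 1.6]
grip_width: 0.301
grasp_force: 36.0
```

```bash
python3 -m inch '[{"slide":[-0.0038,0.0001,0.0047],"yaw":0},{"slide":[-0.0088,0.0002,0.0104],"yaw":0},{"slide":[-0.0141,0.0004,0.0159],"yaw":0},{"slide":[-0.0195,0.0005,0.0212],"yaw":0},{"slide":[-0.0252,0.0007,0.0263],"yaw":0},{"slide":[-0.0310,0.0009,0.0311],"yaw":0},{"slide":[-0.0371,0.001,0.0357],"yaw":0},{"slide":[-0.0402,0.0011,0.0380],"yaw":0},{"slide":[-0.0402,0.0011,0.0380],"yaw":0},{"slide":[-0.0402,0.0011,0.0380],"yaw":0}]'
```

```text
clock: 3.95
position: [0.4737, 0.0761, 0.1939]
ee_rot: [0.014, 1.0, 0.001, 0.001]
ft_force: [1.2, 7.3, -0.2]
grip_width: 0.297
grasp_force: 34.9
```

```bash
python3 -m inch '[{"slide":[-0.0031,0.0008,0.0021],"yaw":0},{"slide":[-0.0063,0.0015,0.0042],"yaw":0},{"slide":[-0.0095,0.0018,0.0062],"yaw":0},{"slide":[-0.0095,0.0018,0.0062],"yaw":0},{"slide":[-0.0095,0.0018,0.0062],"yaw":0}]'
```

```text
clock: 4.37
position: [0.4642, 0.0765, 0.2]
ee_rot: [0.014, 1.0, 0.0, 0.001]
ft_force: [3.3, 3.6, 0.8]
grip_width: 0.3
grasp_force: 35.1
```

```bash
python3 -m inch '[{"slide":[-0.0016,0.0001,0.0010],"yaw":0},{"slide":[-0.0033,0.0001,0.0020],"yaw":0},{"slide":[-0.0033,0.0001,0.0020],"yaw":0}]'; python3 -m inch '[{"slide":[-0.0017,0.0001,0.0010],"yaw":0},{"slide":[-0.0017,0.0001,0.0010],"yaw":0}]'
```

```text
clock: 4.62
position: [0.461, 0.0766, 0.202]
ee_rot: [0.014, 1.0, 0.0, 0.001]
ft_force: [3.8, 3.1, 1.5]
grip_width: 0.294
grasp_force: 35.0
clock: 4.78
position: [0.4593, 0.0767, 0.2029]
ee_rot: [0.014, 1.0, 0.0, 0.001]
ft_force: [4.1, 4.4, 1.5]
grip_width: 0.296
grasp_force: 35.1
```

```bash
python3 -m inch '[{"slide":[-0.0016,0.0001,0.0009],"yaw":0},{"slide":[-0.0016,0.0001,0.0009],"yaw":0}]'
```

```text
clock: 4.95
position: [0.4577, 0.0767, 0.2038]
ee_rot: [0.014, 1.0, 0.0, 0.001]
ft_force: [5.2, 2.8, 0.6]
grip_width: 0.298
grasp_force: 35.1
```

```bash
python3 -m inch '[{"slide":[-0.0016,0.0001,0.0009],"yaw":0},{"slide":[-0.0016,0.0001,0.0009],"yaw":0}]'
```

```text
clock: 5.12
position: [0.4561, 0.0768, 0.2046]
ee_rot: [0.014, 1.0, 0.0, 0.0]
ft_force: [4.3, 3.3, 2.0]
grip_width: 0.296
grasp_force: 35.1
```

```bash
python3 -m inch '[{"slide":[-0.0017,0.0001,0.0009],"yaw":0},{"slide":[-0.0017,0.0001,0.0009],"yaw":0}]'
```

```text
clock: 5.28
position: [0.4544, 0.0768, 0.2056]
ee_rot: [0.014, 1.0, 0.0, 0.0]
ft_force: [4.2, 2.6, 1.6]
grip_width: 0.294
grasp_force: 35.1
```

```bash
python3 -m inch '[{"slide":[-0.0017,0.0001,0.0009],"yaw":0},{"slide":[-0.0017,0.0001,0.0009],"yaw":0}]'
```

```text
clock: 5.45
position: [0.4527, 0.0769, 0.2064]
ee_rot: [0.014, 1.0, 0.0, 0.0]
ft_force: [3.5, 3.2, 2.5]
grip_width: 0.296
grasp_force: 35.2
```

```bash
python3 -m inch '[{"slide":[-0.0017,0.0001,0.0008],"yaw":0},{"slide":[-0.0017,0.0001,0.0008],"yaw":0}]'
```

```text
clock: 5.62
position: [0.451, 0.077, 0.2073]
ee_rot: [0.014, 1.0, 0.0, 0.001]
ft_force: [4.9, 2.9, 2.2]
grip_width: 0.297
grasp_force: 35.2
```

```bash
python3 -m inch '[{"slide":[-0.0017,0.0001,0.0009],"yaw":0},{"slide":[-0.0017,0.0001,0.0009],"yaw":0}]'
```

```text
clock: 5.78
position: [0.4493, 0.077, 0.2081]
ee_rot: [0.015, 1.0, 0.0, 0.0]
ft_force: [5.1, 2.4, 3.1]
grip_width: 0.298
grasp_force: 35.2
```

```bash
python3 -m inch '[{"slide":[-0.0015,0.0003,0.0014],"yaw":0},{"slide":[-0.0015,0.0003,0.0014],"yaw":0}]'
```

```text
clock: 5.95
position: [0.4472, 0.0771, 0.2091]
ee_rot: [0.015, 1.0, -0.0, -0.0]
ft_force: [4.3, 1.5, 0.8]
grip_width: 0.295
grasp_force: 34.9
```

```bash
python3 -m inch '[{"slide":[-0.0016,0.0001,0.0011],"yaw":0},{"slide":[-0.0016,0.0001,0.0011],"yaw":0}]'
```

```text
clock: 6.12
position: [0.4453, 0.0772, 0.2101]
ee_rot: [0.014, 1.0, -0.0, -0.001]
ft_force: [2.6, 0.6, -1.2]
grip_width: 0.297
grasp_force: 34.7
```

```bash
python3 -m inch '[{"slide":[-0.0017,0.0001,0.0009],"yaw":0},{"slide":[-0.0017,0.0001,0.0009],"yaw":0}]'
```

```text
clock: 6.28
position: [0.4435, 0.0773, 0.2109]
ee_rot: [0.014, 1.0, -0.0, -0.001]
ft_force: [1.3, -0.2, -2.3]
grip_width: 0.296
grasp_force: 34.6
```

```bash
python3 -m inch '[{"slide":[-0.0017,0.0001,0.0008],"yaw":0},{"slide":[-0.0017,0.0001,0.0008],"yaw":0}]'
```

```text
clock: 6.45
position: [0.4418, 0.0773, 0.2117]
ee_rot: [0.014, 1.0, -0.0, -0.001]
ft_force: [0.4, 0.1, -3.6]
grip_width: 0.301
grasp_force: 34.4
```

```bash
python3 -m inch '[{"slide":[-0.0018,0.0001,0.0007],"yaw":0},{"slide":[-0.0018,0.0001,0.0007],"yaw":0}]'
```

```text
clock: 6.62
position: [0.4401, 0.0774, 0.2125]
ee_rot: [0.014, 1.0, -0.0, -0.0]
ft_force: [1.0, -1.5, -3.9]
grip_width: 0.298
grasp_force: 34.3
```

```bash
python3 -m inch '[{"slide":[-0.0018,0.0001,0.0007],"yaw":0},{"slide":[-0.0018,0.0001,0.0007],"yaw":0}]'
```

```text
clock: 6.78
position: [0.4383, 0.0775, 0.2133]
ee_rot: [0.015, 1.0, -0.0, -0.0]
ft_force: [0.1, -3.3, -3.6]
grip_width: 0.298
grasp_force: 34.2
```

```bash
python3 -m inch '[{"slide":[-0.0018,-0.0003,0.0003],"yaw":0},{"slide":[-0.0018,-0.0003,0.0003],"yaw":0}]'
```

```text
clock: 6.95
position: [0.4369, 0.0775, 0.2139]
ee_rot: [0.014, 1.0, 0.0, 0.0]
ft_force: [1.9, -2.5, -2.7]
grip_width: 0.296
grasp_force: 34.4
```

```bash
python3 -m inch '[{"slide":[-0.0018,-0.0003,0.0004],"yaw":0},{"slide":[-0.0018,-0.0003,0.0004],"yaw":0}]'
```

```text
clock: 7.12
position: [0.4353, 0.0776, 0.2146]
ee_rot: [0.014, 1.0, 0.0, 0.0]
ft_force: [1.9, -0.3, -1.1]
grip_width: 0.295
grasp_force: 34.6
```

```bash
python3 -m inch '[{"slide":[-0.0018,0,0.0006],"yaw":0},{"slide":[-0.0018,0,0.0006],"yaw":0}]'
```

```text
clock: 7.28
position: [0.4336, 0.0776, 0.2152]
ee_rot: [0.014, 1.0, 0.0, 0.0]
ft_force: [3.1, 1.0, 0.5]
grip_width: 0.3
grasp_force: 34.8
```

```bash
python3 -m inch '[{"slide":[-0.0018,0,0.0007],"yaw":0},{"slide":[-0.0018,0,0.0007],"yaw":0}]'
```

```text
clock: 7.45
position: [0.4318, 0.0777, 0.2159]
ee_rot: [0.014, 1.0, 0.0, 0.0]
ft_force: [3.4, 1.1, 1.5]
grip_width: 0.297
grasp_force: 34.9
```

```bash
python3 -m inch '[{"slide":[-0.0018,0,0.0007],"yaw":0},{"slide":[-0.0018,0,0.0007],"yaw":0}]'
```

```text
clock: 7.62
position: [0.4299, 0.0777, 0.2166]
ee_rot: [0.014, 1.0, 0.0, 0.0]
ft_force: [3.5, 3.2, 2.7]
grip_width: 0.296
grasp_force: 35.0
```

```bash
python3 -m inch '[{"slide":[-0.0018,0,0.0007],"yaw":0},{"slide":[-0.0018,0,0.0007],"yaw":0}]'
```

```text
clock: 7.78
position: [0.4281, 0.0778, 0.2172]
ee_rot: [0.014, 1.0, 0.0, 0.0]
ft_force: [3.0, 3.2, 1.4]
grip_width: 0.298
grasp_force: 35.0
```

```bash
python3 -m inch '[{"slide":[-0.0018,0.0002,0.0007],"yaw":0},{"slide":[-0.0018,0.0002,0.0007],"yaw":0}]'
```

```text
clock: 7.95
position: [0.4263, 0.0778, 0.2178]
ee_rot: [0.014, 1.0, 0.0, 0.0]
ft_force: [3.7, 2.5, 3.1]
grip_width: 0.295
grasp_force: 35.1
```

```bash
python3 -m inch '[{"slide":[-0.0018,0.0002,0.0006],"yaw":0},{"slide":[-0.0018,0.0002,0.0006],"yaw":0}]'
```

```text
clock: 8.12
position: [0.4246, 0.0779, 0.2184]
ee_rot: [0.014, 1.0, 0.0, 0.0]
ft_force: [4.3, 1.8, 3.4]
grip_width: 0.294
grasp_force: 35.1
```

```bash
python3 -m inch '[{"slide":[-0.0018,0.0001,0.0006],"yaw":0},{"slide":[-0.0018,0.0001,0.0006],"yaw":0}]'
```

```text
clock: 8.28
position: [0.4228, 0.0779, 0.219]
ee_rot: [0.014, 1.0, 0.0, 0.0]
ft_force: [3.6, 3.0, 3.6]
grip_width: 0.298
grasp_force: 35.2
```

```bash
python3 -m inch '[{"slide":[-0.0017,0.0001,0.0009],"yaw":0},{"slide":[-0.0017,0.0001,0.0009],"yaw":0}]'
```

```text
clock: 8.45
position: [0.4208, 0.078, 0.2196]
ee_rot: [0.014, 1.0, 0.0, -0.0]
ft_force: [2.8, 2.4, 1.5]
grip_width: 0.296
grasp_force: 35.0
```

```bash
python3 -m inch '[{"slide":[-0.0018,0.0001,0.0007],"yaw":0},{"slide":[-0.0018,0.0001,0.0007],"yaw":0}]'
```

```text
clock: 8.62
position: [0.4189, 0.0781, 0.2202]
ee_rot: [0.014, 1.0, 0.0, -0.0]
ft_force: [2.5, 3.8, 1.0]
grip_width: 0.293
grasp_force: 34.9
```

```bash
python3 -m inch '[{"slide":[-0.0018,0.0001,0.0005],"yaw":0},{"slide":[-0.0018,0.0001,0.0005],"yaw":0}]'
```

```text
clock: 8.78
position: [0.4171, 0.0781, 0.2207]
ee_rot: [0.014, 1.0, 0.0, -0.0]
ft_force: [2.8, 3.5, 0.9]
grip_width: 0.299
grasp_force: 34.9
```

```bash
python3 -m inch '[{"slide":[-0.0018,0,0.0005],"yaw":0},{"slide":[-0.0018,0,0.0005],"yaw":0}]'; python3 - <<'E'
import numpy as np
from scipy.optimize import least_squares
P=np.array([[.5142,.156],[.4737,.1939],[.4642,.2],[.4593,.2029],[.4544,.2056],[.4493,.2081],[.4435,.2109],[.4383,.2133],[.4336,.2152],[.4281,.2172],[.4228,.219],[.4171,.2207]])
for r in (.19,None):
    f=lambda q:np.hypot(*(P-q[:2]).T)-(r or q[2])
    s=least_squares(f,[.364,.037,.19]);print(s.x,s.fun.round(4)); d=P-s.x[:2];print(np.arctan2(d[:,1],d[:,0]).round(3))
E
```

```text
clock: 8.95
position: [0.4156, 0.0782, 0.2212]
ee_rot: [0.014, 1.0, 0.0, 0.0]
ft_force: [7.3, 4.8, -1.2]
grip_width: 0.295
grasp_force: 34.5
[0.3653003  0.03783497 0.19      ] [ 0.0001  0.     -0.0001 -0.     -0.     -0.0001 -0.0001  0.      0.0001
  0.      0.0001  0.0001]
[0.671 0.964 1.023 1.053 1.083 1.112 1.146 1.177 1.203 1.234 1.263 1.295]
[0.36363793 0.03527815 0.19299444] [-0.      0.0001 -0.      0.      0.     -0.0001 -0.0001  0.0001  0.0001
  0.      0.     -0.    ]
[0.676 0.964 1.023 1.052 1.081 1.111 1.144 1.174 1.2   1.23  1.259 1.29 ]
```

The push rose sharply at a tilt of about 1.30 rad, so that's the stop and the pawl has tripped. Now I'll lower the board.

```bash
python3 - <<'E'
import numpy as np
p=lambda t:np.array([.19*np.cos(t),-.028*.19*np.cos(t),.19*np.sin(t)])
def tab(a,ts):
    print("from",a)
    for t in ts: print(round(t,3),(p(t)-p(a)).round(4).tolist())
tab(1.305,np.arange(1.28,.79,-.03)); tab(.80,np.arange(.77,.27,-.03)); tab(.29,np.arange(.27,-.05,-.02))
E
```

```text
from 1.305
1.28 [0.0046, -0.0001, -0.0013]
1.25 [0.01, -0.0003, -0.003]
1.22 [0.0154, -0.0004, -0.0049]
1.19 [0.0207, -0.0006, -0.0069]
1.16 [0.026, -0.0007, -0.0091]
1.13 [0.0312, -0.0009, -0.0115]
1.1 [0.0363, -0.001, -0.014]
1.07 [0.0413, -0.0012, -0.0167]
1.04 [0.0463, -0.0013, -0.0195]
1.01 [0.0511, -0.0014, -0.0224]
0.98 [0.0559, -0.0016, -0.0255]
0.95 [0.0606, -0.0017, -0.0288]
0.92 [0.0652, -0.0018, -0.0322]
0.89 [0.0697, -0.002, -0.0357]
0.86 [0.0741, -0.0021, -0.0393]
0.83 [0.0783, -0.0022, -0.0431]
0.8 [0.0825, -0.0023, -0.047]
from 0.8
0.77 [0.004, -0.0001, -0.004]
0.74 [0.0079, -0.0002, -0.0082]
0.71 [0.0117, -0.0003, -0.0124]
0.68 [0.0154, -0.0004, -0.0168]
0.65 [0.0189, -0.0005, -0.0213]
0.62 [0.0223, -0.0006, -0.0259]
0.59 [0.0255, -0.0007, -0.0306]
0.56 [0.0286, -0.0008, -0.0354]
0.53 [0.0316, -0.0009, -0.0402]
0.5 [0.0344, -0.001, -0.0452]
0.47 [0.037, -0.001, -0.0502]
0.44 [0.0395, -0.0011, -0.0554]
0.41 [0.0419, -0.0012, -0.0606]
0.38 [0.0441, -0.0012, -0.0658]
0.35 [0.0461, -0.0013, -0.0711]
0.32 [0.048, -0.0013, -0.0765]
0.29 [0.0497, -0.0014, -0.082]
from 0.29
0.27 [0.0011, -0.0, -0.0037]
0.25 [0.002, -0.0001, -0.0073]
0.23 [0.0029, -0.0001, -0.011]
0.21 [0.0038, -0.0001, -0.0147]
0.19 [0.0045, -0.0001, -0.0184]
0.17 [0.0052, -0.0001, -0.0222]
0.15 [0.0058, -0.0002, -0.0259]
0.13 [0.0063, -0.0002, -0.0297]
0.11 [0.0068, -0.0002, -0.0335]
0.09 [0.0072, -0.0002, -0.0373]
0.07 [0.0075, -0.0002, -0.041]
0.05 [0.0077, -0.0002, -0.0448]
0.03 [0.0078, -0.0002, -0.0486]
0.01 [0.0079, -0.0002, -0.0524]
-0.01 [0.0079, -0.0002, -0.0562]
-0.03 [0.0078, -0.0002, -0.06]
```

```bash
python3 -m inch '[{"slide":[0.0046,-0.0001,-0.0013],"yaw":0},{"slide":[0.0100,-0.0003,-0.0030],"yaw":0},{"slide":[0.0154,-0.0004,-0.0049],"yaw":0},{"slide":[0.0207,-0.0006,-0.0069],"yaw":0},{"slide":[0.0260,-0.0007,-0.0091],"yaw":0},{"slide":[0.0312,-0.0009,-0.0115],"yaw":0},{"slide":[0.0363,-0.0010,-0.0140],"yaw":0},{"slide":[0.0413,-0.0012,-0.0167],"yaw":0},{"slide":[0.0463,-0.0013,-0.0195],"yaw":0},{"slide":[0.0511,-0.0014,-0.0224],"yaw":0},{"slide":[0.0559,-0.0016,-0.0255],"yaw":0},{"slide":[0.0606,-0.0017,-0.0288],"yaw":0},{"slide":[0.0652,-0.0018,-0.0322],"yaw":0},{"slide":[0.0697,-0.0020,-0.0357],"yaw":0},{"slide":[0.0741,-0.0021,-0.0393],"yaw":0},{"slide":[0.0783,-0.0022,-0.0431],"yaw":0},{"slide":[0.0825,-0.0023,-0.0470],"yaw":0},{"slide":[0.0825,-0.0023,-0.0470],"yaw":0},{"slide":[0.0825,-0.0023,-0.0470],"yaw":0}]'
```

```text
clock: 10.53
position: [0.4982, 0.0754, 0.1741]
ee_rot: [0.015, 1.0, -0.0, -0.0]
ft_force: [-2.5, -0.6, -3.7]
grip_width: 0.297
grasp_force: 34.1
```

```bash
python3 -m inch '[{"slide":[0.0020,-0.0001,-0.0020],"yaw":0},{"slide":[0.0040,-0.0001,-0.0040],"yaw":0},{"slide":[0.0040,-0.0001,-0.0040],"yaw":0}]'
```

```text
clock: 10.78
position: [0.5022, 0.0753, 0.1701]
ee_rot: [0.015, 1.0, -0.0, 0.0]
ft_force: [-3.3, -2.7, -3.1]
grip_width: 0.297
grasp_force: 34.2
```

```bash
python3 -m inch '[{"slide":[0.0019,-0.0001,-0.0021],"yaw":0},{"slide":[0.0038,-0.0001,-0.0042],"yaw":0},{"slide":[0.0057,-0.0002,-0.0064],"yaw":0},{"slide":[0.0076,-0.0002,-0.0086],"yaw":0},{"slide":[0.0076,-0.0002,-0.0086],"yaw":0}]'
```

```text
clock: 11.2
position: [0.5102, 0.0751, 0.1615]
ee_rot: [0.015, 1.0, -0.0, 0.0]
ft_force: [-1.1, -3.5, -1.6]
grip_width: 0.294
grasp_force: 34.4
```

```bash
python3 -m inch '[{"slide":[0.0037,-0.0001,-0.0044],"yaw":0},{"slide":[0.0072,-0.0002,-0.0089],"yaw":0},{"slide":[0.0106,-0.0003,-0.0135],"yaw":0},{"slide":[0.0106,-0.0003,-0.0135],"yaw":0}]'
```

```text
clock: 11.53
position: [0.521, 0.0747, 0.1479]
ee_rot: [0.015, 1.0, -0.0, 0.0]
ft_force: [0.1, -5.5, -0.7]
grip_width: 0.298
grasp_force: 34.4
```

```bash
python3 -m inch '[{"slide":[0.0032,0,-0.0047],"yaw":0},{"slide":[0.0063,0,-0.0095],"yaw":0},{"slide":[0.0093,0,-0.0143],"yaw":0},{"slide":[0.0121,-0.0001,-0.0193],"yaw":0},{"slide":[0.0147,-0.0001,-0.0243],"yaw":0},{"slide":[0.0172,-0.0002,-0.0295],"yaw":0},{"slide":[0.0196,-0.0003,-0.0347],"yaw":0},{"slide":[0.0218,-0.0004,-0.0399],"yaw":0},{"slide":[0.0238,-0.0005,-0.0452],"yaw":0},{"slide":[0.0257,-0.0006,-0.0506],"yaw":0},{"slide":[0.0257,-0.0006,-0.0506],"yaw":0}]'
```

```text
clock: 12.45
position: [0.5469, 0.0739, 0.0974]
ee_rot: [0.015, 1.0, -0.0, 0.001]
ft_force: [1.5, -5.5, 0.5]
grip_width: 0.296
grasp_force: 34.3
```

```bash
python3 -m inch '[{"slide":[0.0010,-0.0003,-0.0028],"yaw":0},{"slide":[0.0018,-0.0006,-0.0055],"yaw":0},{"slide":[0.0028,-0.0008,-0.0092],"yaw":0},{"slide":[0.0038,-0.0008,-0.0128],"yaw":0},{"slide":[0.0047,-0.0008,-0.0165],"yaw":0},{"slide":[0.0055,-0.0008,-0.0202],"yaw":0},{"slide":[0.0063,-0.0008,-0.0240],"yaw":0},{"slide":[0.0070,-0.0008,-0.0277],"yaw":0},{"slide":[0.0070,-0.0008,-0.0277],"yaw":0}]'
```

```text
clock: 13.2
position: [0.5538, 0.0736, 0.0695]
ee_rot: [0.014, 1.0, -0.0, 0.001]
ft_force: [2.7, -5.0, -0.6]
grip_width: 0.297
grasp_force: 34.6
```

```bash
python3 -m inch '[{"slide":[0.0006,0,-0.0038],"yaw":0},{"slide":[0.0012,0,-0.0075],"yaw":0},{"slide":[0.0016,0,-0.0112],"yaw":0},{"slide":[0.0020,0,-0.0150],"yaw":0},{"slide":[0.0020,0,-0.0150],"yaw":0}]'
```

```text
clock: 13.62
position: [0.5557, 0.0736, 0.0545]
ee_rot: [0.015, 1.0, -0.0, 0.001]
ft_force: [4.0, -5.1, -0.4]
grip_width: 0.293
grasp_force: 34.6
```

```bash
python3 -m inch '[{"slide":[0.0006,-0.0004,-0.0030],"yaw":0},{"slide":[0.0010,-0.0006,-0.0060],"yaw":0},{"slide":[0.0010,-0.0006,-0.0080],"yaw":0},{"slide":[0.0010,-0.0006,-0.0080],"yaw":0}]'
```

```text
clock: 13.95
position: [0.5562, 0.0735, 0.0466]
ee_rot: [0.014, 1.0, 0.0, 0.0]
ft_force: [2.9, -2.9, 0.4]
grip_width: 0.297
grasp_force: 34.6
```

```bash
python3 -m inch '[{"slide":[0,0,-0.0020],"yaw":0},{"slide":[0,0,-0.0035],"yaw":0},{"slide":[0,0,-0.0035],"yaw":0}]'
```

```text
clock: 14.2
position: [0.5563, 0.0734, 0.0434]
ee_rot: [0.014, 1.0, 0.0, 0.0]
ft_force: [3.5, -1.7, -0.3]
grip_width: 0.297
grasp_force: 34.6
```

```bash
python3 -m inch '[{"slide":[0,0,-0.0015],"yaw":0},{"slide":[0,0,-0.0025],"yaw":0},{"slide":[0,0,-0.0025],"yaw":0}]'
```

```text
clock: 14.45
position: [0.5564, 0.0735, 0.041]
ee_rot: [0.014, 1.0, 0.0, 0.001]
ft_force: [5.2, -1.8, -0.5]
grip_width: 0.298
grasp_force: 34.6
```

```bash
python3 -m inch '[{"slide":[0.0003,0,-0.0008],"yaw":0},{"slide":[0.0003,0,-0.0015],"yaw":0},{"slide":[0.0003,0,-0.0015],"yaw":0}]'
```

```text
clock: 14.7
position: [0.5564, 0.0734, 0.0395]
ee_rot: [0.014, 1.0, 0.0, 0.0]
ft_force: [4.2, -0.5, 2.3]
grip_width: 0.295
grasp_force: 35.0
```

```bash
python3 -m inch '[{"slide":[0.0003,0,-0.0008],"yaw":0},{"slide":[0.0003,0,-0.0012],"yaw":0},{"slide":[0.0003,0,-0.0012],"yaw":0}]'
```

```text
clock: 14.95
position: [0.5564, 0.0735, 0.0386]
ee_rot: [0.014, 1.0, 0.0, -0.0]
ft_force: [1.0, -0.9, 6.3]
grip_width: 0.292
grasp_force: 35.7
```

```bash
python3 -m inch '[{"slide":[0,0,-0.0008],"yaw":0},{"slide":[0,0,-0.0008],"yaw":0}]'
```

```text
clock: 15.12
position: [0.5564, 0.0735, 0.0381]
ee_rot: [0.014, 1.0, 0.0, -0.0]
ft_force: [-2.0, -0.9, 11.4]
grip_width: 0.294
grasp_force: 36.2
```

The push at the rest reached 11 N with the tilt at about 0, so the board is flat and the pawl is cocked. Next I'll raise it just past the second notch.

```bash
python3 -m inch '[{"slide":[0,0,0.0050],"yaw":0},{"slide":[-0.0002,0,0.0105],"yaw":0},{"slide":[-0.0006,0,0.0155],"yaw":0},{"slide":[-0.0010,0,0.0205],"yaw":0},{"slide":[-0.0015,0,0.0250],"yaw":0},{"slide":[-0.0021,0.0001,0.0299],"yaw":0},{"slide":[-0.0029,0.0001,0.0346],"yaw":0},{"slide":[-0.0038,0.0001,0.0392],"yaw":0},{"slide":[-0.0048,0.0002,0.0439],"yaw":0},{"slide":[-0.0059,0.0002,0.0485],"yaw":0},{"slide":[-0.0071,0.0002,0.0530],"yaw":0},{"slide":[-0.0085,0.0003,0.0576],"yaw":0},{"slide":[-0.0100,0.0003,0.0621],"yaw":0},{"slide":[-0.0115,0.0003,0.0666],"yaw":0},{"slide":[-0.0132,0.0004,0.0711],"yaw":0},{"slide":[-0.0150,0.0004,0.0755],"yaw":0},{"slide":[-0.0170,0.0005,0.0800],"yaw":0},{"slide":[-0.0190,0.0005,0.0840],"yaw":0},{"slide":[-0.0211,0.0006,0.0880],"yaw":0},{"slide":[-0.0211,0.0006,0.0880],"yaw":0}]'
```

```text
clock: 16.78
position: [0.5351, 0.0741, 0.1263]
ee_rot: [0.014, 1.0, 0.0, 0.0]
ft_force: [-2.9, 4.0, -5.2]
grip_width: 0.301
grasp_force: 32.4
```

```bash
python3 -m inch '[{"slide":[0.0010,0,-0.0020],"yaw":0},{"slide":[0.0020,0,-0.0040],"yaw":0},{"slide":[0.0020,0,-0.0040],"yaw":0}]'
```

```text
clock: 17.03
position: [0.5374, 0.074, 0.1217]
ee_rot: [0.014, 1.0, 0.0, -0.0]
ft_force: [-3.2, 4.5, -2.6]
grip_width: 0.296
grasp_force: 32.8
```

```bash
python3 -m inch '[{"slide":[0.0006,0,-0.0015],"yaw":0},{"slide":[0.0013,0,-0.0030],"yaw":0},{"slide":[0.0013,0,-0.0030],"yaw":0}]'
```

```text
clock: 17.28
position: [0.5388, 0.074, 0.1188]
ee_rot: [0.014, 1.0, 0.0, 0.0]
ft_force: [-3.6, 4.3, 0.1]
grip_width: 0.295
grasp_force: 33.0
```

```bash
python3 -m inch '[{"slide":[0.0005,0,-0.0010],"yaw":0},{"slide":[0.0010,0,-0.0020],"yaw":0},{"slide":[0.0010,0,-0.0020],"yaw":0}]'
```

```text
clock: 17.53
position: [0.5398, 0.0739, 0.1169]
ee_rot: [0.014, 1.0, 0.0, 0.0]
ft_force: [-5.2, 3.8, 2.0]
grip_width: 0.299
grasp_force: 33.2
```

```bash
python3 -m inch '[{"slide":[0.0002,0,-0.0007],"yaw":0},{"slide":[0.0004,0,-0.0012],"yaw":0},{"slide":[0.0004,0,-0.0012],"yaw":0}]'
```

```text
clock: 17.78
position: [0.5402, 0.0739, 0.1159]
ee_rot: [0.014, 1.0, 0.0, 0.0]
ft_force: [-4.5, 3.0, 2.2]
grip_width: 0.296
grasp_force: 33.4
```

```bash
python3 -m inch '[{"slide":[0,0,-0.0010],"yaw":0},{"slide":[-0.0005,0,-0.0010],"yaw":0}]'
```

```text
clock: 17.95
position: [0.5405, 0.0739, 0.1153]
ee_rot: [0.014, 1.0, 0.0, 0.001]
ft_force: [-0.3, 3.3, 4.7]
grip_width: 0.298
grasp_force: 33.6
```

```bash
python3 -m inch '[{"slide":[0,0,-0.0010],"yaw":0},{"slide":[0,0,-0.0010],"yaw":0}]'
```

```text
clock: 18.12
position: [0.5409, 0.0739, 0.1144]
ee_rot: [0.014, 1.0, 0.0, 0.002]
ft_force: [-0.4, 3.4, 5.1]
grip_width: 0.295
grasp_force: 33.8
```

```bash
python3 -m inch '[{"slide":[0,-0.0005,0.0010],"yaw":0},{"slide":[-0.0003,-0.0010,0.0020],"yaw":0},{"slide":[-0.0003,-0.0010,0.0020],"yaw":0},{"slide":[-0.0003,-0.0010,0.0020],"yaw":0}]'; python3 - <<'E'
from workcell import *
import cv2
s=camera("scene")["frame"][133:253,170:330,::-1]; cv2.imwrite("pics/s2.png",cv2.resize(s,None,fx=5,fy=5,interpolation=cv2.INTER_CUBIC))
E
```

```text
clock: 18.45
position: [0.5402, 0.0739, 0.1161]
ee_rot: [0.014, 1.0, 0.001, 0.001]
ft_force: [-0.3, 6.6, 1.7]
grip_width: 0.296
grasp_force: 33.3
```

View pics/s2.png

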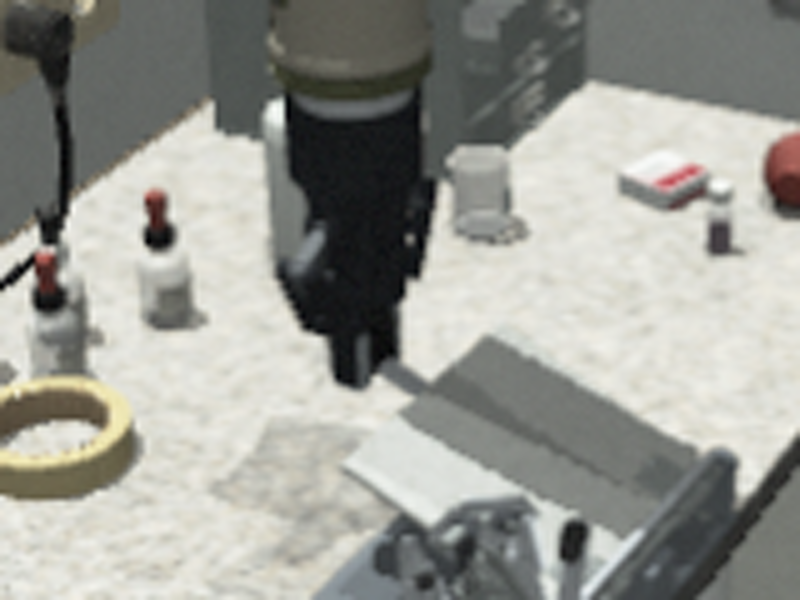

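The board is propped at about 0.42 rad with the pads on the bar at crop (360,360). I'll ease the side load, then open.

```bash
python3 -m inch '[{"slide":[0,0.0010,0.0002],"yaw":0},{"slide":[0,0.0015,0.0002],"yaw":0},{"slide":[0,0.0015,0.0002],"yaw":0}]'; python3 -m inch '[{"slide":[0,0,0],"yaw":0},{"slide":[0,0,0],"yaw":0},{"slide":[0,0,0],"yaw":0},{"slide":[0,0,0],"yaw":0},{"slide":[0,0,0],"yaw":0},{"slide":[0,0,0],"yaw":0}]' 0; python3 -m inch '[{"slide":[0,0,0.005],"yaw":0},{"slide":[0,0,0.02],"yaw":0},{"slide":[0,0,0.05],"yaw":0},{"slide":[0,0,0.08],"yaw":0},{"slide":[0,0,0.11],"yaw":0},{"slide":[0,0,0.14],"yaw":0},{"slide":[0,0,0.16],"yaw":0},{"slide":[0,0,0.16],"yaw":0},{"slide":[0,0,0.16],"yaw":0}]'; python3 - <<'E'
from workcell import *
import cv2,numpy as np
from h import *
c=camera("scene")
s=c["frame"][133:253,170:330,::-1]; cv2.imwrite("pics/s3.png",cv2.resize(s,None,fx=5,fy=5,interpolation=cv2.INTER_CUBIC))
for t in (0,.301,.423,.546): print(t,(proj(c,np.array([.3653+.19*np.cos(t),.0785-.028*.19*np.cos(t),.045+.19*np.sin(t)]))-[170,133])*5)
E
```

```text
clock: 18.75
position: [0.5402, 0.0739, 0.116]
ee_rot: [0.015, 1.0, -0.0, 0.001]
ft_force: [2.2, 1.5, 3.6]
grip_width: 0.302
grasp_force: 33.5
clock: 19.25
position: [0.5392, 0.0742, 0.1153]
ee_rot: [0.014, 1.0, -0.0, -0.0]
ft_force: [0.3, -0.2, 0.3]
grip_width: 0.997
grasp_force: 0.0
clock: 20.0
position: [0.5398, 0.0743, 0.2767]
ee_rot: [0.014, 1.0, 0.0, 0.001]
ft_force: [-0.1, -0.0, -1.0]
grip_width: 0.998
grasp_force: 0.0
0 [346.81902575 457.49513012]
0.301 [354.36564558 378.08459053]
0.423 [364.82625471 348.59927395]
0.546 [379.71579172 321.15021737]
```

View pics/s3.png

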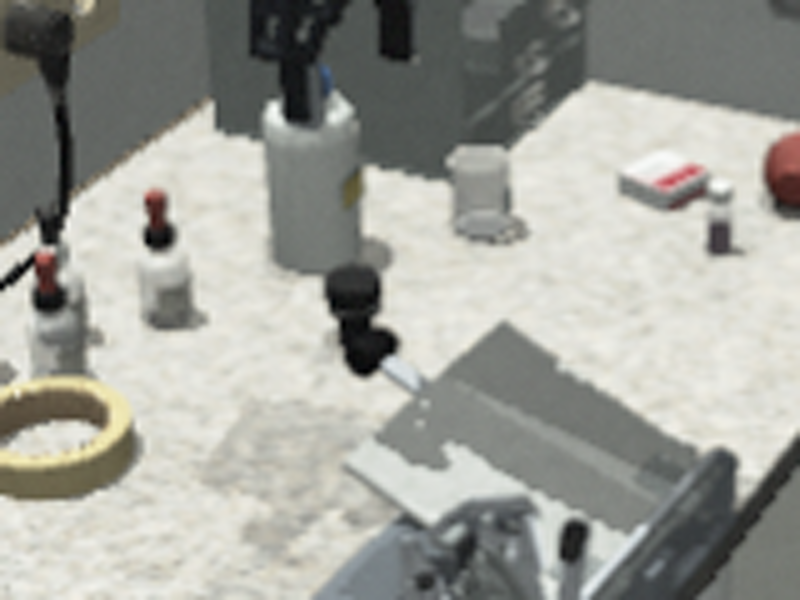

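The bar sits at crop (370,351), which matches the predicted (365,349) for the second notch at 0.423. The gripper is clear.

```bash
python3 -c "
from workcell import *
print(hand_in())"
```

```text
the job is handed in; nothing more can be done
None
```

I raised the board to its top stop (about 1.30 rad), lowered it until it lay flat on its rest, then raised it and left it in the second notch (about 0.42 rad), released with the gripper clear. The job is handed in; no verdict came back.

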